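Fit the sample carousel on its splined drive and swing the hold-down arm over it

TASK

Fit the large vial carousel onto the splined spindle of the white drive unit: line its slots up with the spindle's four teeth so that it slides fully home on the shoulder. Then swing the hold-down arm all the way in over its rim, let go, and leave everything else on the bench standing where it is.

Things in the scene. Friction and masses are not known exactly. Their poses are not given: they have to be found in the camera images.
- carousel_mid (a point): Large vial carousel (loose, about 0.5 kg), 77 mm tall: aluminium disc 150 mm across (from 16 to 24 mm above its underside) with eight white-capped vials (caps 5 mm proud), on a square hub 60 mm wide and 24 mm tall, with a dark bridge handle on top. This point is on its axis, 38.5 mm above the hub's underside. z is up, x along the handle bar. It starts upright on the bench.
- carousel_bar (a point): Middle of the carousel's handle bar, on the axis, 70 mm above the underside. The bar is level, 84 mm long (along x), 14 mm thick across (y) and 14 mm deep (its top 77 mm above the underside), with a leg at either end.
- carousel: The same carousel, origin at the centre of the hub's underside. The hub is open right through: a cross-shaped bore, round core 26 mm across, with four slots 13.6 mm wide reaching 24 mm from the axis. Two slots lie under the bar (along x), two square to it (along y), so it fits the spindle at every quarter turn.
- spindle_seat (a point): Splined steel spindle on the drive unit, axis upright. This point is on its axis at the top face of its round shoulder (60 mm across, 56 mm above the bench), where the carousel's underside rests when fully home. x and y point along its four teeth (a cross). It starts at any angle; it can be turned but is stiff (0.2 N m) and stays where it is left.
- spindle_teeth (a point): On the spindle's axis at the tops of the teeth, 18 mm above the shoulder. Each tooth is 10 mm wide and reaches 22 mm from the axis. A round pilot 24 mm across goes on up to 14 mm above this point, then tapers to 10 mm across at 24 mm above. A carousel that is not lined up rides here, 18 mm too high; it drops home when slots and teeth agree within about 4 degrees.
- drive: Drive unit, fixed: a white box 200 x 200 mm, flat top 48 mm above the bench. Origin under its centre at bench height, x and y along its sides; the spindle is at its centre. The arm's hinge post stands on it at x = +75, y = +62 mm; a rest post (12 mm across, top 86 mm above the bench) at x = -81, y = +62 mm.
- holdarm (a joint): Angle of the hold-down arm about its upright hinge, rad. 0 = fully in, at its stop, over the carousel's rim with the knob straight towards the drive's -x from the hinge; grows to 1.15 as it swings out, clockwise seen from above (knob towards the drive's +y). Starts well out; stays where it is left (stiff: about 1 N at the knob).
- holdarm_hinge (a point): Point on the arm's upright hinge axis, at the mid-height of the knob (114 mm above the bench).
- holdarm_knob (a point): Centre of the black upright round knob near the arm's free end: 18 mm across, 40 mm tall (94 to 134 mm above the bench), 135 mm from the hinge axis. The arm is an aluminium bar 150 mm long, 18 mm wide, from 86 to 94 mm above the bench: it passes 6 mm above the disc of a carousel that is home and is blocked by one that is not.
- spare: Bystander: a smaller spare carousel (110 mm across, 24 mm thick, plain round bore, no vials, dark bridge handle 60 mm high). Leave it. It and the large carousel may change places. Origin under its centre.
- flask: Bystander: conical glass flask with a black stopper, 90 mm across, 158 mm tall. Origin under its centre.
- beaker: Bystander: small glass beaker, 56 mm across, 60 mm tall. Origin under its centre.
- washbottle: Bystander: white bottle with a cream nozzle, 68 mm across, 195 mm tall. Origin under its centre.
- jar: Bystander: amber jar with a black cap, 72 mm across, 95 mm tall. Origin under its centre.
- dish: Bystander: low white dish, 96 mm across, 14 mm high. Origin under its centre.
- wrench: Bystander: steel open-ended wrench 170 mm long lying on the bench.
Not all that is in view belongs to the job. What is shaped like the carousel but yellow is not meant.

How it is judged:
By the outcome, as a careful person would: the job done as asked, in the order asked, and still so for the second after the job is handed in, with the robot touching nothing.
It also fails if it takes over 48 s, if anything falls off the work surface, if the arm or the gripper's body presses on something with over 40 N, if the wrist force passes 120 N, or if a joint passes its speed limit or range.

ROBOT

A 7-joint arm with a two-finger parallel gripper is mounted at the origin on the work surface. World frame = base frame: x ahead of the robot, y to its left, z up, the work surface at z = 0. Lengths are in m, angles in rad, forces in N, time in s.
With the tool pointing down it reaches from about 0.4 to 0.85 m from the base axis. Payload 4.5 kg.
Tool frame: the origin (TCP) lies midway between the tips of the shut fingers; the grasp point (between the pads) lies 19 mm behind it; z points along the fingers, y is the direction in which the jaws open and shut (so a half turn about z gives the same grasp; the last joint's range is limited). The gripper opens to 88 mm and grips with 3 to 60 N. Pads are 18 mm wide; open, the fingers measure 123 mm over their backs; the gripper's body (75 mm by 187 mm) begins 45 mm behind the grasp point.
Start: joints at [-1.125, 0.689, -0.195, 1.565, 0.157, 0.902, -0.215], TCP at [0.25, 0.573, 0.239] pointing down, gripper open.
Joint ranges: [-3.01, 3.01], [-0.46, 2.08], [-1.47, 1.51], [0.13, 2.56], [-1, 4.14], [0.04, 2.09], [-2.66, 2.66]. Speed limits (rad/s): [2.57, 2.57, 3.14, 3.14, 3.14, 3.14, 3.14].

INTERFACE

Orientations are given as a unit quaternion [x, y, z, w].
In Python, from plant import r gives the robot as it stands. The module is installed in compiled form; this text tells all that it offers.
- The arm moves only by the tool carry_out, never from a script. Its argument "commands" is a list of rows, each a list of 6 numbers: the shift along the tool's x, y, z in m, then the turn, a rotation vector about the tool's x, y, z in degrees. In form: [[dx, dy, dz, wx, wy, wz], ...]. A call has 1 to 12 rows; each row is the pose to reach, as a shift and turn from the pose commanded when the call began, along the tool's axes at that moment; what a row does not reach only later rows make up. A row lasts 1/10 s, in which the tool goes at most 50 mm and 8.59 degrees, less where a joint would pass 70% of its speed; a pose out of reach is approached as far as the arm can. A call with a gripper value outside its range is refused whole. "fingers" is the closure in counts, from 0 (fully open) to 255 (shut), set as the call begins (left out, the last holds). The fingers move at their own pace and stop on an object; "grip_force" is the grip in N (left out, the last holds). Time passes only in rows, so rows that repeat a pose let the fingers close. It gives the time, the measured TCP pose, the force and the opening at its end, in the units of the state.
- r.get_state(): the state, without advancing time (a new reading comes with each control period).
- r.snapshot(name): name is "scene" or "top" or "wrist"; returns a dict with "img" (400x640x3 uint8, blue, green, red), "intrinsics" (3x3 intrinsics, pixels), "k1" (the pictures are not rectified: a ray, as slopes to the right and down, at radius r is drawn at 1 + k1 r^2 times it, then the intrinsics apply), "extrinsics" (4x4, takes a point from camera to world coordinates); the wrist camera has in their place "tool_from_camera" (4x4, takes a point from camera to tool coordinates, whose origin is the TCP and whose axes are the flange's). Camera axes: x right, y down, z forward; pixel columns grow to the right and rows downward; lengths in m; the calibration is good to about 2 mm. A picture is of the moment at which its call begins: read the wrist's pose just before it. There is no depth.
- r.finish_job(): hands the job in, once; it reports no verdict.
Trained networks look in a picture, given as the dict that the camera call returned (one of the last four; its "shot" number tells which), for a name from the list of things; names that differ only in an ending like _2 or _b are one class to them, and where a whole thing is asked for, a point or a joint stands for the part that bears it (a point fixed in the world has none). Each returns a list of dicts, best first, with "p" (0 to 1); they miss things now and then, are a little off and sometimes report something else, mostly with a low value. They report only what shows in the picture. A call takes as long as a camera call. They do not tell look-alikes from the thing itself.
- r.spot_in(picture, label): "xyz" ([x, y, z] in m, in world coordinates, good to about 4 mm: the middle of the surface that is visible of it).
- r.spot_point(picture, label): "xyz" ([x, y, z] in m, in world coordinates, good to about 4 mm: a listed point, or the origin of a listed thing).
The state is a dict: "clock": time; "q": joint angles; "qd": joint speeds; "joint_torque": joint torques, N m; "tool_pos": TCP position; "eef_rot": TCP orientation; "contact_force": force on the tool from outside, world axes, zero at the start; "moment": the same for the moment, N m; "opening": opening from 0.0 (shut) to 1.0 (fully open).
Only numpy, scipy, OpenCV 4.12 (cv2) and the standard library are available. Lean on these libraries where they do the work, as an engineer would, in place of code of your own. Each camera call takes 0.05 s, during which the arm holds its last target.

## Working session

There is one attempt and no reset: what is moved stays moved. The work goes in short steps, Python scripts to look and compute and a tool call to move; the robot and the scene stay as the last step left them, time stands still between calls to the robot, and variables do not carry over. Pictures are saved under pics/ and viewed, and the job is handed in when it is done.

Besides the shell and the picture viewer there is one more tool, called after "Call:" in YAML: its name, and indented under it one key for each argument. carry_out: Moves the arm, as the interface text tells. Its arguments: {"type":"object","properties":{"commands":{"type":"array","items":{"type":"array","items":{"type":"number"}}},"fingers":{"type":"number"},"grip_force":{"type":"number"}},"required":["commands"]}

```bash
mkdir -p pics
cat > h.py <<'E'
from plant import r
import numpy as np, cv2
from scipy.spatial.transform import Rotation as R
def proj(d,P,T=None):
    T=d["extrinsics"] if T is None else T
    T=np.array(T);P=np.atleast_2d(P)
    c=(P-T[:3,3])@T[:3,:3]
    s=c[:,:2]/c[:,2:]
    r2=(s**2).sum(1,keepdims=True)
    s=s*(1+d["k1"]*r2)
    K=np.array(d["intrinsics"])
    return s@K[:2,:2].T+K[:2,2]
def ray(d,uv,T=None):
    T=np.array(d["extrinsics"] if T is None else T);K=np.array(d["intrinsics"])
    uv=np.atleast_2d(uv).astype(float)
    p=(uv-K[:2,2])@np.linalg.inv(K[:2,:2]).T
    s=p.copy()
    for _ in range(30): s=p/(1+d["k1"]*(s**2).sum(1,keepdims=True))
    v=np.c_[s,np.ones(len(s))]@T[:3,:3].T
    return T[:3,3],v
def onz(d,uv,z,T=None):
    o,v=ray(d,uv,T); return o+v*((z-o[2])/v[:,2:])
def wristT(d,st):
    M=np.eye(4);M[:3,:3]=R.from_quat(st["eef_rot"]).as_matrix();M[:3,3]=st["tool_pos"]
    return M@np.array(d["tool_from_camera"])
E
python3 - <<'E'
from h import *
s=r.get_state();print({k:np.round(v,3) for k,v in s.items()})
for n in("scene","top","wrist"):
    d=r.snapshot(n);cv2.imwrite(f"pics/{n}0.png",d["img"])
    for k in d:
        if k!="img":print(k,np.round(d[k],3).tolist())
    for l in["carousel_mid","carousel_bar","carousel","spindle_seat","spindle_teeth","drive","holdarm_hinge","holdarm_knob","spare","flask","beaker","washbottle","jar","dish","wrench"]:
        try:print(n,l,[(np.round(x["xyz"],3).tolist(),round(x["p"],2)) for x in r.spot_point(d,l)][:3])
        except Exception as e:print(n,l,e)
E
```

```text
{'clock': np.float64(0.0), 'q': array([-1.125,  0.69 , -0.195,  1.566,  0.157,  0.903, -0.215]), 'qd': array([ 0.002, -0.   ,  0.   , -0.   , -0.001, -0.003,  0.   ]), 'joint_torque': array([-1.0000e-03, -5.2755e+01, -1.2670e+00, -1.5343e+01, -5.3000e-02,
        7.0000e-03,  0.0000e+00]), 'tool_pos': array([0.25 , 0.572, 0.238]), 'eef_rot': array([ 0.204,  0.979, -0.001, -0.   ]), 'contact_force': array([ 0.023, -0.193,  0.478]), 'moment': array([0.006, 0.03 , 0.032]), 'opening': np.float64(1.003)}
intrinsics [[452.51, 0.0, 318.458], [0.0, 452.51, 192.43], [0.0, 0.0, 1.0]]
k1 -0.052
extrinsics [[-0.525, 0.446, -0.725, 1.351], [0.851, 0.284, -0.441, 0.487], [0.009, -0.849, -0.528, 0.686], [0.0, 0.0, 0.0, 1.0]]
shot 1
scene carousel_mid [([0.228, -0.256, 0.034], 0.95), ([0.471, -0.16, 0.04], 0.92), ([0.799, -0.226, 0.041], 0.8)]
scene carousel_bar [([0.47, -0.154, 0.07], 0.92), ([0.223, 0.303, 0.07], 0.88), ([0.798, -0.223, 0.068], 0.86)]
scene carousel [([0.222, 0.302, 0.001], 0.72), ([0.795, -0.224, -0.003], 0.66), ([0.226, -0.257, -0.001], 0.57)]
scene spindle_seat [([0.53, 0.18, 0
[... 1735 characters left out ...]
], 0.96), ([0.526, 0.183, 0.057], 0.57)]
top wrench [([0.4, -0.431, -0.0], 0.67)]
intrinsics [[287.228, 0.0, 316.457], [0.0, 287.228, 203.177], [0.0, 0.0, 1.0]]
k1 -0.044
tool_from_camera [[-0.001, -0.962, -0.274, 0.07], [1.0, -0.001, -0.0, -0.0], [-0.0, -0.274, 0.962, -0.146], [0.0, 0.0, 0.0, 1.0]]
shot 3
wrist carousel_mid [([0.227, 0.301, 0.038], 0.57)]
wrist carousel_bar [([0.225, 0.302, 0.074], 0.75)]
wrist carousel [([0.228, 0.299, -0.002], 0.93)]
wrist spindle_seat []
wrist spindle_teeth []
wrist drive []
wrist holdarm_hinge []
wrist holdarm_knob []
wrist spare []
wrist flask []
wrist beaker []
wrist washbottle []
wrist jar []
wrist dish [([0.461, 0.403, -0.001], 0.7)]
wrist wrench []
```

View pics/top0.png

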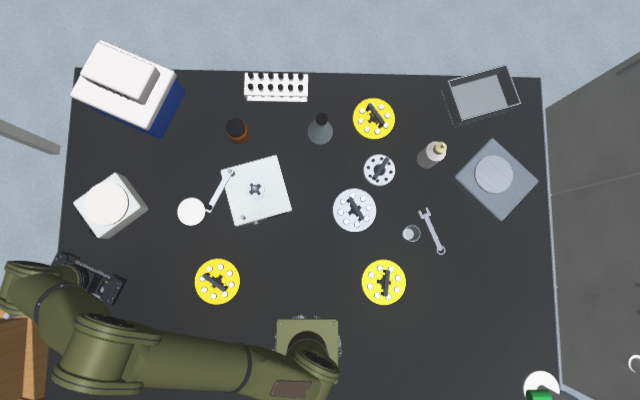

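View pics/scene0.png

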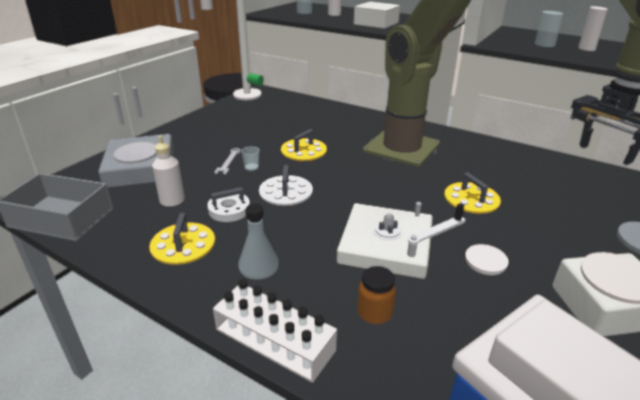

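Run:
```python
import cv2,numpy as np
from h import *
d=r.snapshot("top");im=d["img"]
np.savez("top.npz",**d)
def crop(c,w=45):
    u,v=proj(d,c)[0];u,v=int(u),int(v);print(c,u,v)
    return cv2.resize(im[max(v-w,0):v+w,max(u-w,0):u+w],(400,400),interpolation=cv2.INTER_CUBIC)
a=np.hstack([crop([.47,-.157,.05]),crop([.529,.18,.07])])
cv2.imwrite("pics/c1.png",a)
for c in([.8,-.225,.05],[.226,-.256,.05],[.226,.302,.05]):print(c,proj(d,c))
```

```text
[0.47, -0.157, 0.05] 355 208
[0.529, 0.18, 0.07] 254 188
[0.8, -0.225, 0.05] [[374.86187745 114.46494301]]
[0.226, -0.256, 0.05] [[385.61049097 282.73516456]]
[0.226, 0.302, 0.05] [[215.30734816 281.19323974]]
```

View pics/c1.png

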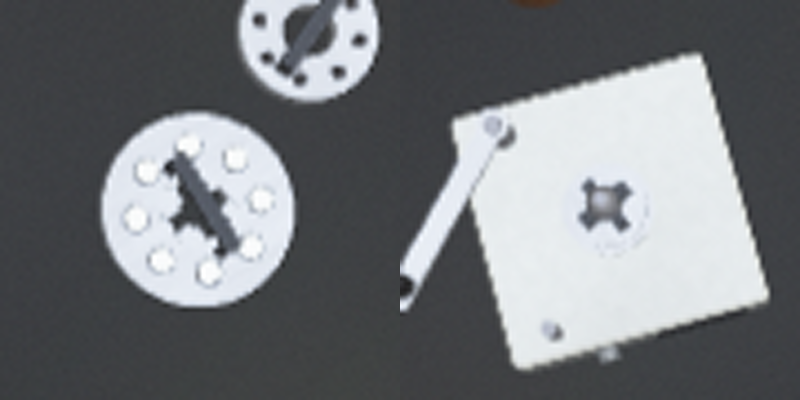

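The yellow discs at (374,118), (217,281) and (384,282) are decoys, and the small one at (379,170) is the spare. The 150 mm aluminium carousel with white caps at (355,210) is the one meant, and the crop confirms it. First I'll fly over the drive to measure the spindle with the wrist camera.

```bash
cat >> h.py <<'E'
def plan(pos,jaw_deg=None,st=None,rotq=None):
    """shift in tool axes + turn to reach world pos, with tool down and tool-y at jaw_deg (mod 180, given absolute)"""
    st=st or r.get_state()
    Rm=R.from_quat(st["eef_rot"]).as_matrix()
    sh=Rm.T@(np.array(pos)-st["tool_pos"])
    out=[sh.round(4).tolist()]
    cur=np.degrees(np.arctan2(Rm[1,1],Rm[0,1]))
    if jaw_deg is not None:
        a=np.radians(jaw_deg);y=np.array([np.cos(a),np.sin(a),0]);z=np.array([0,0,-1.]);x=np.cross(y,z)
        T=np.c_[x,y,z]
        out.append(np.degrees(R.from_matrix(Rm.T@T).as_rotvec()).round(2).tolist())
    print("jaw now",cur.round(2),"tilt",(Rm[:,2]).round(4),"move",out)
E
python3 - <<'E'
from h import *
plan([.49,.17,.30],0)
E
```

```text
jaw now 66.4 tilt [-0.  0. -1.] move [[-0.381, -0.2731, -0.0613], [-0.0, -0.0, 66.4]]
```

Call:
carry_out:
  commands:
    - [-0.38,-0.273,-0.06,0,0,66]
    - [-0.38,-0.273,-0.06,0,0,66]
    - [-0.38,-0.273,-0.06,0,0,66]
    - [-0.38,-0.273,-0.06,0,0,66]
    - [-0.38,-0.273,-0.06,0,0,66]
    - [-0.38,-0.273,-0.06,0,0,66]
    - [-0.38,-0.273,-0.06,0,0,66]
    - [-0.38,-0.273,-0.06,0,0,66]
    - [-0.38,-0.273,-0.06,0,0,66]
    - [-0.38,-0.273,-0.06,0,0,66]
    - [-0.38,-0.273,-0.06,0,0,66]
    - [-0.38,-0.273,-0.06,0,0,66]

```text
clock: 3.65
tool_pos: [0.4888, 0.1711, 0.2987]
eef_rot: [0.705, 0.71, 0.0, -0.0]
contact_force: [0.1, -0.3, -0.6]
opening: 1.005
```

Run:
```python
from h import *
st=r.get_state();d=r.snapshot("wrist");cv2.imwrite("pics/w1.png",d["img"])
print(st["clock"],st["tool_pos"],st["q"].round(2))
T=wristT(d,st);np.savez("w1.npz",T=T,**d)
for l in["spindle_seat","spindle_teeth","drive","holdarm_hinge","holdarm_knob"]:
    print(l,[(np.round(x["xyz"],4).tolist(),round(x["p"],2)) for x in r.spot_point(d,l)][:2])
plan([.45,-.15,.26],-56)
c=proj(d,[.528,.18,.07],T)[0].astype(int);print(c)
i=d["img"][max(c[1]-50,0):c[1]+50,c[0]-50:c[0]+50];cv2.imwrite("pics/w1c.png",cv2.resize(i,(600,600),interpolation=cv2.INTER_CUBIC))
```

```text
3.65 [0.48880743 0.17107138 0.29868231] [-0.5   0.47  0.11  1.82 -0.07  0.86 -0.35]
spindle_seat [([0.53, 0.178, 0.0596], 0.61)]
spindle_teeth [([0.529, 0.1774, 0.0746], 0.82)]
drive [([0.531, 0.1786, 0.0055], 0.56)]
holdarm_hinge [([0.5864, 0.264, 0.1174], 0.78)]
holdarm_knob [([0.4646, 0.3179, 0.114], 0.67)]
jaw now 0.54 tilt [-5.e-04  3.e-04 -1.e+00] move [[-0.3214, -0.0415, 0.0385], [-0.04, -0.0, 56.54]]
[346 170]
```

View pics/w1.png

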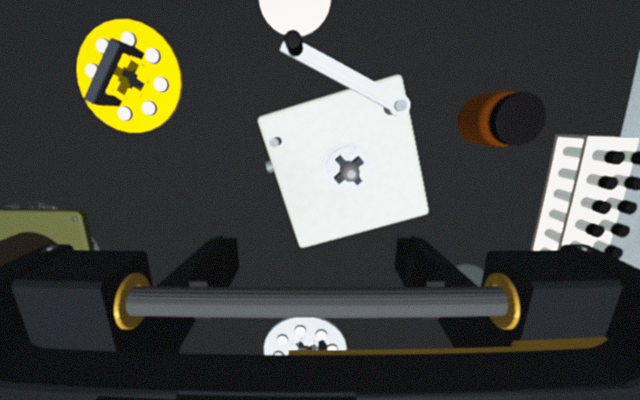

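View pics/w1c.png

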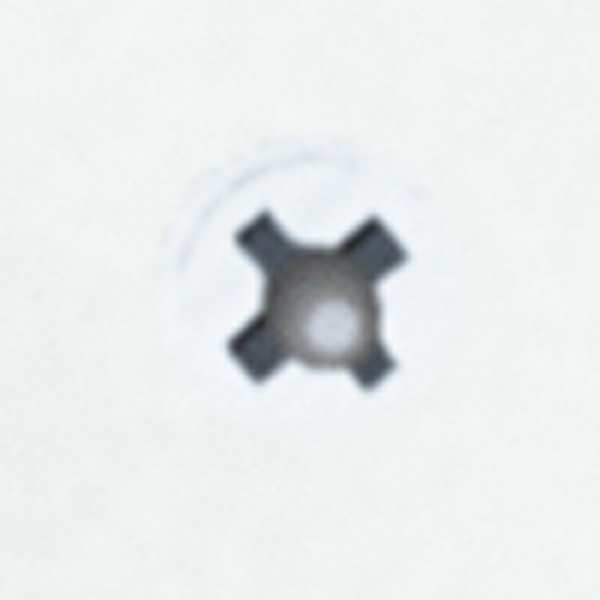

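```bash
cat > fit.py <<'E'
from h import *
from scipy.optimize import minimize
def boxhulls_cross(x,y,a,z0=.056,z1=.074):
    hs=[]
    c,s=np.cos(a),np.sin(a);M=np.array([[c,-s],[s,c]])
    for L,W in((.022,.005),(.005,.022)):
        P=np.array([[i*L,j*W] for i in(-1,1) for j in(-1,1)])@M.T+[x,y]
        # tooth pair: hull of single teeth separately
    for k in range(4):
        Rk=M@np.array([[np.cos(k*np.pi/2),-np.sin(k*np.pi/2)],[np.sin(k*np.pi/2),np.cos(k*np.pi/2)]])
        P=np.array([[u,v] for u in(0,.022) for v in(-.005,.005)])@Rk.T+[x,y]
        hs.append(np.vstack([np.c_[P,np.full(4,z)] for z in(z0,z1)]))
    t=np.linspace(0,2*np.pi,24,endpoint=False)
    C=np.c_[np.cos(t),np.sin(t)]
    hs.append(np.vstack([np.c_[C*rr+[x,y],np.full(24,z)] for rr,z in((.012,z0),(.012,z1+.014),(.005,z1+.024))]))
    return hs
def render(d,T,hs,org,size,S):
    m=np.zeros((size,size),np.uint8)
    for h in hs:
        p=(proj(d,h,T)-org+.5)*S-.5
        cv2.fillConvexPoly(m,cv2.convexHull(np.round(p*16).astype(np.int32)),255,cv2.LINE_AA,4)
    return m
E
python3 - <<'E'
from fit import *
d=dict(np.load("w1.npz"));T=d["T"]
S=8;w=30
c=proj(d,[.528,.18,.07],T)[0].astype(int);org=c-w
g=cv2.cvtColor(d["img"],cv2.COLOR_BGR2GRAY)[org[1]:org[1]+2*w,org[0]:org[0]+2*w]
g=cv2.resize(g,None,fx=S,fy=S,interpolation=cv2.INTER_CUBIC).astype(float)
best=None
# dark target: white bg 240; ignore pilot area highlights by mask of fill
tgt=(g<165).astype(np.uint8)*255
tgt=cv2.morphologyEx(tgt,cv2.MORPH_CLOSE,np.ones((41,41)) if 0 else np.ones((9,9)))
cn,_=cv2.findContours(tgt,cv2.RETR_EXTERNAL,cv2.CHAIN_APPROX_NONE)
cn=max(cn,key=cv2.contourArea);t2=np.zeros_like(tgt);cv2.drawContours(t2,[cn],-1,255,-1)
f=cv2.GaussianBlur(t2,(0,0),4).astype(float)
def cost(p):
    m=render(d,T,boxhulls_cross(p[0]/1000,p[1]/1000,np.radians(p[2])),org,2*w*S,S)
    return np.abs(cv2.GaussianBlur(m,(0,0),4).astype(float)-f).mean()
for a in range(0,90,10):
    q=minimize(cost,[529,178,a],method="Nelder-Mead",options=dict(initial_simplex=[[529,178,a],[533,178,a],[529,182,a],[529,178,a+8]],xatol=.05,fatol=1e-3))
    if best is None or q.fun<best.fun:best=q
print(best.x,best.fun)
m=render(d,T,boxhulls_cross(best.x[0]/1000,best.x[1]/1000,np.radians(best.x[2])),org,2*w*S,S)
o=cv2.cvtColor(g.clip(0,255).astype(np.uint8),cv2.COLOR_GRAY2BGR);cs,_=cv2.findContours((m>127).astype(np.uint8),cv2.RETR_EXTERNAL,cv2.CHAIN_APPROX_NONE);cv2.drawContours(o,cs,-1,(0,0,255),1);cv2.imwrite("pics/f1.png",o)
# drive yaw: top face corners from white contour
hi=(cv2.cvtColor(d["img"],cv2.COLOR_BGR2HSV));w_=((hi[...,2]>190)&(hi[...,1]<30)).astype(np.uint8)
n,l=cv2.connectedComponents(w_);k=l[c[1],c[0]-20]
cc,_=cv2.findContours((l==k).astype(np.uint8),cv2.RETR_EXTERNAL,cv2.CHAIN_APPROX_NONE);cc=max(cc,key=cv2.contourArea)
print(cv2.approxPolyDP(cc,6,True)[:,0].tolist())
for p in cv2.approxPolyDP(cc,6,True)[:,0]:print(p,onz(d,p,.048,T)[0].round(4))
E
```

```text
[530.67489667 180.54222138  41.33846574] 4.765920138888889
[[303, 44], [295, 58], [350, 89], [258, 120], [300, 246], [426, 213], [400, 76], [374, 82]]
[303  44] [0.4707 0.3361 0.048 ]
[295  58] [0.4605 0.3197 0.048 ]
[350  89] [0.5315 0.2829 0.048 ]
[258 120] [0.4103 0.2433 0.048 ]
[300 246] [0.4647 0.0617 0.048 ]
[426 213] [0.6487 0.1147 0.048 ]
[400  76] [0.5955 0.2997 0.048 ]
[374  82] [0.5623 0.2919 0.048 ]
```

View pics/f1.png

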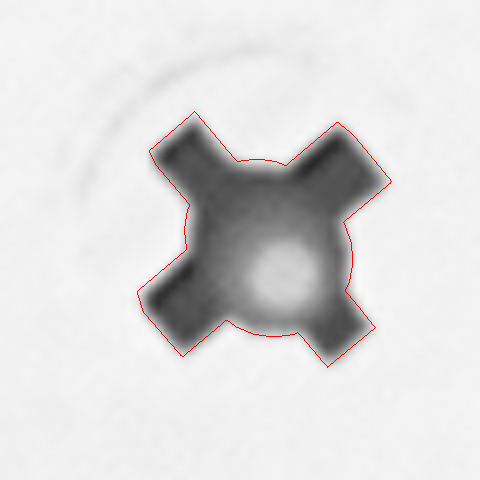

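Call:
carry_out:
  commands:
    - [-0.32,-0.04,0.03,0,0,56.5]
    - [-0.32,-0.04,0.03,0,0,56.5]
    - [-0.32,-0.04,0.03,0,0,56.5]
    - [-0.32,-0.04,0.03,0,0,56.5]
    - [-0.32,-0.04,0.03,0,0,56.5]
    - [-0.32,-0.04,0.03,0,0,56.5]
    - [-0.32,-0.04,0.03,0,0,56.5]
    - [-0.32,-0.04,0.03,0,0,56.5]
    - [-0.32,-0.04,0.03,0,0,56.5]
    - [-0.32,-0.04,0.03,0,0,56.5]

```text
clock: 4.95
tool_pos: [0.4519, -0.1478, 0.2686]
eef_rot: [0.956, 0.294, 0.0, -0.001]
contact_force: [0.0, -0.9, -0.6]
opening: 0.999
```

Run:
```python
from h import *
st=r.get_state();d=r.snapshot("wrist");cv2.imwrite("pics/w2.png",d["img"])
print(st["clock"],st["tool_pos"],st["q"].round(2))
T=wristT(d,st);np.savez("w2.npz",T=T,**d)
for l in["carousel_bar","carousel_mid","carousel"]:
    print(l,[(np.round(x["xyz"],4).tolist(),round(x["p"],2)) for x in r.spot_point(d,l)][:2])
```

```text
4.95 [ 0.45187904 -0.14775825  0.26861342] [-0.03  0.48  0.38  1.98 -0.26  0.73 -0.47]
carousel_bar [([0.472, -0.1586, 0.0692], 0.96), ([0.2257, -0.2513, 0.0679], 0.94)]
carousel_mid [([0.4713, -0.157, 0.0378], 0.84), ([0.2277, -0.2534, 0.0392], 0.63)]
carousel [([0.2318, -0.2546, -0.0025], 0.83), ([0.4691, -0.1535, -0.0013], 0.76)]
```

View pics/w2.png

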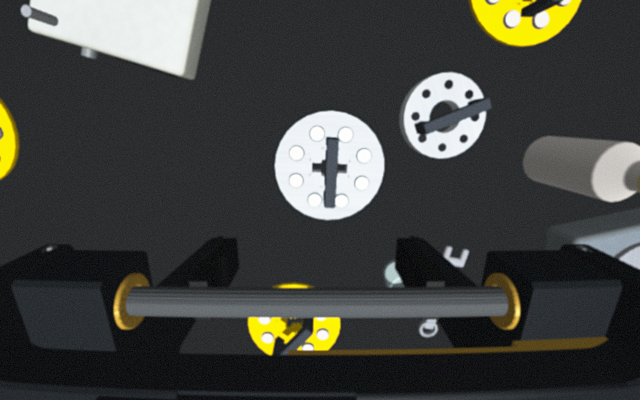

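Run:
```python
from fit import *
d=dict(np.load("w2.npz"));T=d["T"];im=d["img"]
g=cv2.cvtColor(im,cv2.COLOR_BGR2GRAY)
hs=cv2.cvtColor(im,cv2.COLOR_BGR2HSV)
m=(g>130).astype(np.uint8);n,l=cv2.connectedComponents(m);k=l[165,285]
cc,_=cv2.findContours((l==k).astype(np.uint8),cv2.RETR_EXTERNAL,cv2.CHAIN_APPROX_NONE);cc=max(cc,key=cv2.contourArea)[:,0].astype(float)
W=onz(d,cc,.024,T)[:,:2]
from scipy.optimize import least_squares
q=least_squares(lambda p:np.hypot(W[:,0]-p[0],W[:,1]-p[1])-p[2],[.47,-.157,.075],loss="soft_l1",f_scale=.001);print("disc",q.x.round(4),np.abs(q.fun).max())
x0,y0=q.x[:2]
o=cv2.resize(im[100:230,265:395],None,fx=6,fy=6,interpolation=cv2.INTER_CUBIC)[:600,:]
cx=proj(d,[x0,y0,.07],T)[0];w=40;S=6;org=cx.astype(int)-w
c=cv2.resize(im[org[1]:org[1]+2*w,org[0]:org[0]+2*w],None,fx=S,fy=S,interpolation=cv2.INTER_CUBIC)
def box(x,y,a,z0,z1,L=.042,W=.007):
    cs,s=np.cos(a),np.sin(a);M=np.array([[cs,-s],[s,cs]])
    P=np.array([[i*L,j*W] for i,j in((-1,-1),(1,-1),(1,1),(-1,1))])@M.T+[x,y]
    return np.vstack([np.c_[P,np.full(4,z)] for z in(z0,z1)])
gg=cv2.cvtColor(c,cv2.COLOR_BGR2GRAY)
for a in(32,34,36):
    p=(proj(d,box(x0,y0,np.radians(a),.077,.077),T)[:4]-org+.5)*S
    cv2.polylines(c,[p.astype(np.int32)],True,{32:(255,0,0),34:(0,255,0),36:(0,0,255)}[a],1)
cv2.imwrite("pics/f2.png",c)
```

```text
disc [ 0.4698 -0.1565  0.0745] 0.0009137661351156096
```

View pics/f2.png

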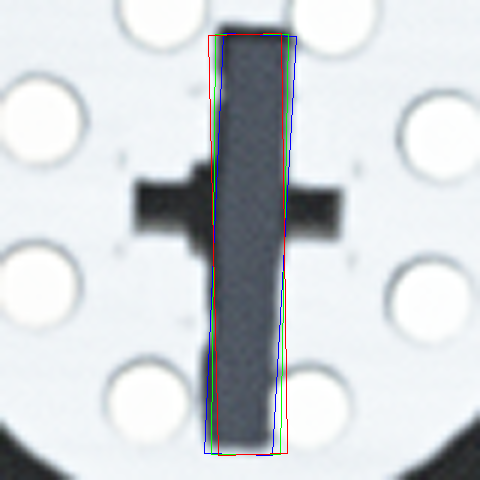

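Run:
```python
from h import *
plan([.470,-.1565,.053],-57.5)
```

```text
jaw now -55.94 tilt [ 2.e-04  6.e-04 -1.e+00] move [[0.0106, 0.0169, 0.2157], [-0.02, -0.03, 1.56]]
```

Call:
carry_out:
  commands:
    - [0.0105,0.017,0.05,0,0,1.5]
    - [0.0105,0.017,0.1,0,0,1.5]
    - [0.0105,0.017,0.14,0,0,1.5]
    - [0.0105,0.017,0.18,0,0,1.5]
    - [0.0105,0.017,0.2,0,0,1.5]
    - [0.0105,0.017,0.215,0,0,1.5]
    - [0.0105,0.017,0.215,0,0,1.5]
    - [0.0105,0.017,0.215,0,0,1.5]

```text
clock: 5.95
tool_pos: [0.4699, -0.1577, 0.0539]
eef_rot: [0.96, 0.279, 0.0, -0.0]
contact_force: [-0.9, 0.9, 0.4]
opening: 1.0
```

Run:
```python
from h import *
plan([.470,-.1565,.053],-57.5)
st=r.get_state();print(st["contact_force"].round(1))
d=r.snapshot("wrist");cv2.imwrite("pics/w3.png",d["img"])
```

```text
jaw now -57.56 tilt [ 1.e-04  2.e-04 -1.e+00] move [[0.0008, -0.001, 0.0009], [-0.01, -0.01, -0.06]]
[-0.9  0.9  0.4]
```

View pics/w3.png

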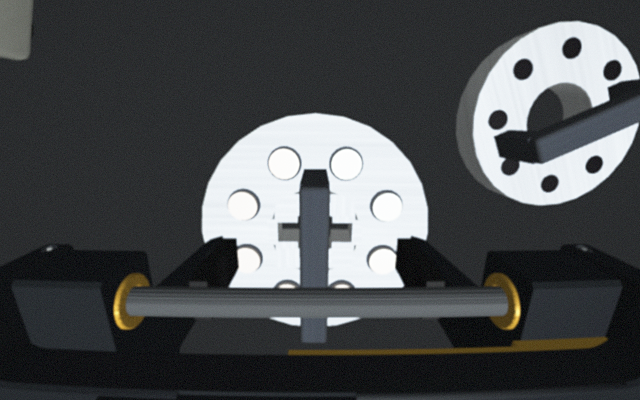

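The bar sits centred between the fingers at about (315,255). Closing now.

Call:
carry_out:
  commands:
    - [0,-0.001,0.001,0,0,0]
    - [0,-0.001,0.001,0,0,0]
    - [0,-0.001,0.001,0,0,0]
    - [0,-0.001,0.001,0,0,0]
    - [0,-0.001,0.001,0,0,0]
    - [0,-0.001,0.001,0,0,0]
    - [0,-0.001,0.001,0,0,0]
    - [0,-0.001,0.001,0,0,0]
    - [0,-0.001,0.001,0,0,0]
    - [0,-0.001,0.001,0,0,0]
  fingers: 255
  grip_force: 40

```text
clock: 7.0
tool_pos: [0.4688, -0.157, 0.0526]
eef_rot: [0.96, 0.279, -0.0, -0.0]
contact_force: [-0.6, 0.6, 1.1]
opening: 0.153
```

Call:
carry_out:
  commands:
    - [0,0,-0.02,0,0,0]
    - [0,0,-0.06,0,0,0]
    - [0,0,-0.1,0,0,0]
    - [0,0,-0.125,0,0,0]
    - [0,0,-0.125,0,0,0]
    - [0,0,-0.125,0,0,0]

```text
clock: 7.6
tool_pos: [0.4685, -0.1565, 0.1768]
eef_rot: [0.96, 0.279, -0.0, -0.001]
contact_force: [-1.2, -0.2, -6.8]
opening: 0.154
```

Run:
```python
from h import *
st=r.get_state();print(st["contact_force"].round(1),st["opening"],st["moment"],st["tool_pos"])
plan([.530,.180,.178],-48.7)
d=r.snapshot("scene");cv2.imwrite("pics/s1.png",d["img"])
d=r.snapshot("wrist");cv2.imwrite("pics/w4.png",d["img"])
```

```text
[-1.2 -0.2 -6.8] 0.15430618265553223 [-0.04814062  0.15281472 -0.01228883] [ 0.46845613 -0.15654119  0.1768368 ]
jaw now -57.55 tilt [-1.2e-03  7.0e-04 -1.0e+00] move [[0.2325, -0.251, -0.001], [-0.07, 0.03, -8.85]]
```

View pics/s1.png

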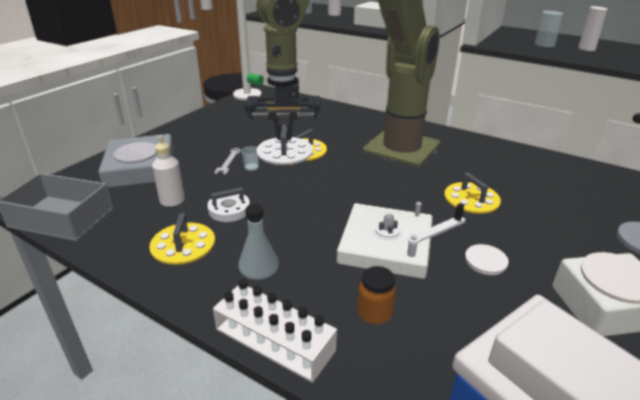

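View pics/w4.png

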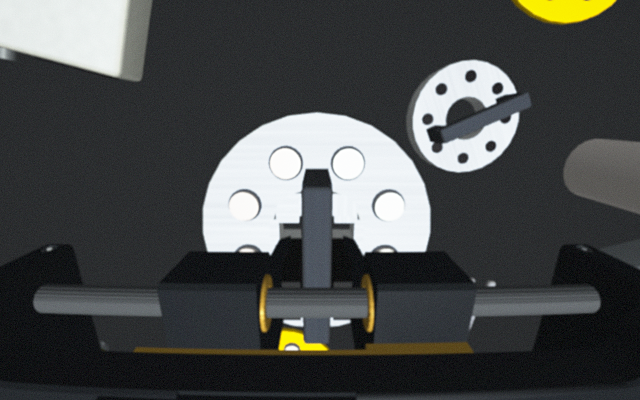

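```bash
cat > arc.py <<'E'
from fit import *
from scipy.optimize import least_squares
def arc(im,d,Ttc,ztool):
    # disc top plane at tool z = ztool ; fit the visible outer arc in tool frame
    g=cv2.cvtColor(im,cv2.COLOR_BGR2GRAY)
    m=(g>130).astype(np.uint8);n,l=cv2.connectedComponents(m);k=l[160,320]
    cc,_=cv2.findContours((l==k).astype(np.uint8),cv2.RETR_EXTERNAL,cv2.CHAIN_APPROX_NONE);cc=max(cc,key=cv2.contourArea)[:,0].astype(float)
    cc=cc[(cc[:,1]<225)]
    W=onz(d,cc,ztool,Ttc)[:,:2]
    W=W[np.hypot(*(W).T)>.06]
    q=least_squares(lambda p:np.hypot(W[:,0]-p[0],W[:,1]-p[1])-p[2],[0,0,.075],loss="soft_l1",f_scale=.0005)
    q2=least_squares(lambda p:np.hypot(W[:,0]-p[0],W[:,1]-p[1])-.075,[0,0],loss="soft_l1",f_scale=.0005)
    print("centre tool xy",q.x.round(4),q2.x.round(4),len(W))
    return q2.x
E
python3 - <<'E'
from arc import *
d=r.snapshot("wrist")
im=d["img"]
arc(im,d,np.array(d["tool_from_camera"]),.029)
im3=cv2.imread("pics/w3.png")
arc(im3,d,np.array(d["tool_from_camera"]),.030)
d2=dict(np.load("w2.npz"))
E
```

```text
centre tool xy [0.0012 0.0001 0.074 ] [0.     0.0001] 323
centre tool xy [ 0.001  -0.0011  0.0739] [-0.0004 -0.0011] 320
```

Call:
carry_out:
  commands:
    - [0.03,-0.033,-0.003,0,0,-1]
    - [0.06,-0.065,-0.003,0,0,-3]
    - [0.09,-0.097,-0.003,0,0,-5]
    - [0.12,-0.13,-0.003,0,0,-7]
    - [0.15,-0.162,-0.003,0,0,-8.85]
    - [0.18,-0.194,-0.003,0,0,-8.85]
    - [0.21,-0.227,-0.003,0,0,-8.85]
    - [0.225,-0.243,-0.003,0,0,-8.85]
    - [0.2325,-0.251,-0.003,0,0,-8.85]
    - [0.2325,-0.251,-0.003,0,0,-8.85]
    - [0.2325,-0.251,-0.003,0,0,-8.85]
    - [0.2325,-0.251,-0.003,0,0,-8.85]

```text
clock: 8.95
tool_pos: [0.5306, 0.1765, 0.1805]
eef_rot: [0.937, 0.351, -0.001, 0.001]
contact_force: [-0.2, -0.1, -5.8]
opening: 0.152
```

Run:
```python
from arc import *
st=r.get_state();print(st["contact_force"].round(1),st["opening"],st["clock"],st["tool_pos"])
d=r.snapshot("wrist");cv2.imwrite("pics/w5.png",d["img"])
arc(d["img"],d,np.array(d["tool_from_camera"]),.029)
d=r.snapshot("scene");u,v=proj(d,[.53,.18,.1])[0].astype(int)
cv2.imwrite("pics/s2.png",cv2.resize(d["img"][v-70:v+70,u-90:u+90],None,fx=4,fy=4,interpolation=cv2.INTER_CUBIC))
plan([.53,.18,.18],-48.7)
```

```text
[-0.2 -0.1 -5.8] 0.15215294462974302 8.95 [0.53059252 0.1764507  0.18054707]
centre tool xy [-0.012  -0.0231  0.1089] [ 0.0288 -0.0202] 863
jaw now -48.92 tilt [-3.e-04 -8.e-04 -1.e+00] move [[0.0012, -0.0026, 0.0008], [0.02, 0.04, -0.22]]
```

View pics/s2.png

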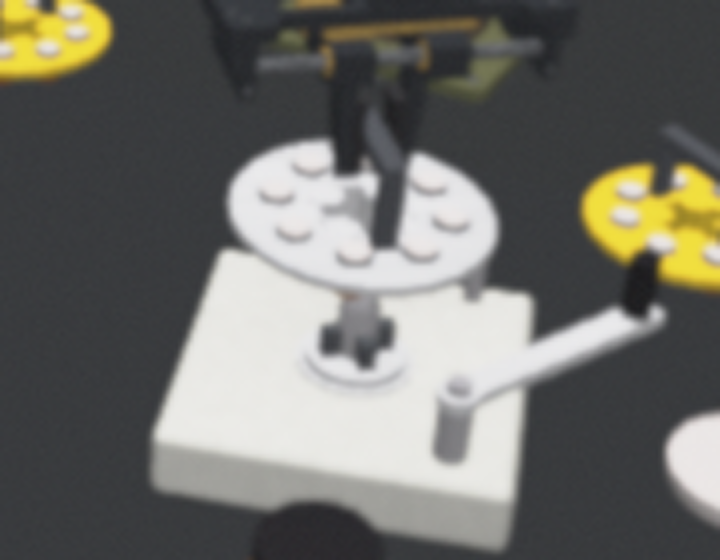

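View pics/w5.png

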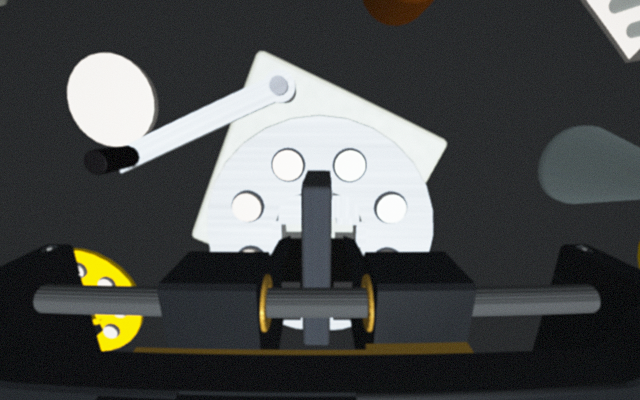

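Call:
carry_out:
  commands:
    - [0.001,-0.0026,0.01,0,0,-0.2]
    - [0.001,-0.0026,0.02,0,0,-0.2]
    - [0.001,-0.0026,0.026,0,0,-0.2]
    - [0.001,-0.0026,0.026,0,0,-0.2]
    - [0.001,-0.0026,0.026,0,0,-0.2]

```text
clock: 9.55
tool_pos: [0.5298, 0.1818, 0.1544]
eef_rot: [0.935, 0.354, -0.0, 0.0]
contact_force: [-0.6, -0.1, -6.2]
opening: 0.157
```

Run:
```python
from arc import *
st=r.get_state();print(st["contact_force"].round(1),st["opening"],st["clock"],st["tool_pos"])
plan([.53,.18,.13],-48.7)
d=r.snapshot("scene");u,v=proj(d,[.53,.18,.1])[0].astype(int)
cv2.imwrite("pics/s3.png",cv2.resize(d["img"][v-50:v+50,u-65:u+65],None,fx=6,fy=6,interpolation=cv2.INTER_CUBIC))
```

```text
[-0.6 -0.1 -6.2] 0.15673771122664995 9.55 [0.52984048 0.18178428 0.15443336]
jaw now -48.55 tilt [-3.e-04 -3.e-04 -1.e+00] move [[-0.0011, 0.0014, 0.0244], [0.0, 0.03, 0.15]]
```

View pics/s3.png

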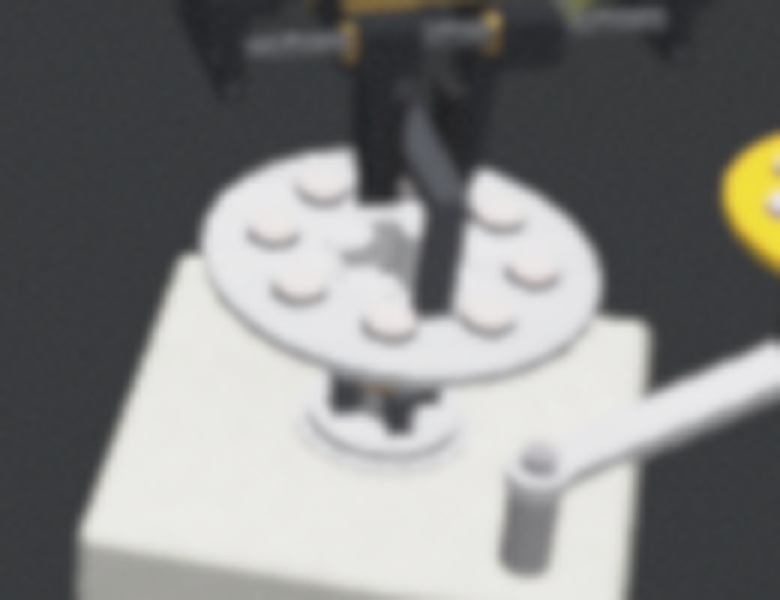

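Call:
carry_out:
  commands:
    - [-0.0005,0.0007,0.004,0,0,0]
    - [-0.0005,0.0007,0.008,0,0,0]
    - [-0.0005,0.0007,0.012,0,0,0]
    - [-0.0005,0.0007,0.016,0,0,0]
    - [-0.0005,0.0007,0.016,0,0,0]
    - [-0.0005,0.0007,0.016,0,0,0]

```text
clock: 10.2
tool_pos: [0.5299, 0.1811, 0.1386]
eef_rot: [0.935, 0.354, -0.0, -0.0]
contact_force: [0.2, -0.7, -5.7]
opening: 0.15
```

Run:
```python
from arc import *
for i in range(3):
    st=r.get_state();print(st["contact_force"].round(1),st["moment"].round(2),st["clock"],st["tool_pos"].round(4))
plan([.53,.18,.13],-48.7)
```

```text
[ 0.2 -0.7 -5.7] [-0.02  0.08  0.03] 10.2 [0.5299 0.1811 0.1386]
[ 0.2 -0.7 -5.7] [-0.02  0.08  0.03] 10.2 [0.5299 0.1811 0.1386]
[ 0.2 -0.7 -5.7] [-0.02  0.08  0.03] 10.2 [0.5299 0.1811 0.1386]
jaw now -48.54 tilt [-2.e-04  0.e+00 -1.e+00] move [[-0.0007, 0.0009, 0.0086], [-0.01, 0.01, 0.16]]
```

Call:
carry_out:
  commands:
    - [0,0,0.003,0,0,0]
    - [0,0,0.006,0,0,0]
    - [0,0,0.009,0,0,0]
    - [0,0,0.012,0,0,0]
    - [0,0,0.014,0,0,0]
    - [0,0,0.016,0,0,0]
    - [0,0,0.016,0,0,0]

```text
clock: 10.9
tool_pos: [0.5298, 0.1811, 0.1224]
eef_rot: [0.935, 0.354, -0.0, -0.0]
contact_force: [-0.2, -0.3, -5.1]
opening: 0.149
```

Run:
```python
from arc import *
st=r.get_state();print(st["contact_force"].round(1),st["moment"].round(2),st["clock"],st["tool_pos"].round(4))
d=r.snapshot("scene");u,v=proj(d,[.53,.18,.1])[0].astype(int)
cv2.imwrite("pics/s4.png",cv2.resize(d["img"][v-50:v+50,u-65:u+65],None,fx=6,fy=6,interpolation=cv2.INTER_CUBIC))
```

```text
[-0.2 -0.3 -5.1] [-0.02  0.1   0.04] 10.9 [0.5298 0.1811 0.1224]
```

View pics/s4.png

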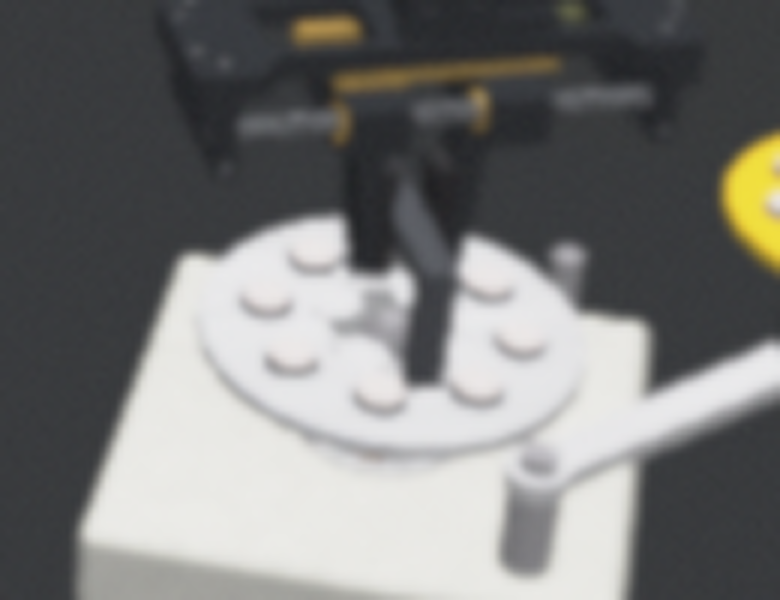

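No contact force, and the underside is at about 70 mm, below the 74 mm tooth tops, so the teeth are engaging. I'll keep lowering.

Call:
carry_out:
  commands:
    - [0,0,0.004,0,0,0]
    - [0,0,0.007,0,0,0]
    - [0,0,0.01,0,0,0]
    - [0,0,0.012,0,0,0]
    - [0,0,0.013,0,0,0]
    - [0,0,0.013,0,0,0]

```text
clock: 11.55
tool_pos: [0.5299, 0.181, 0.1098]
eef_rot: [0.935, 0.354, -0.0, -0.0]
contact_force: [-0.2, 0.9, -2.8]
opening: 0.15
```

Call:
carry_out:
  commands:
    - [0,0,0.001,0,0,0]
    - [0,0,0.001,0,0,0]

```text
clock: 11.75
tool_pos: [0.5302, 0.1805, 0.1095]
eef_rot: [0.935, 0.354, 0.0, 0.0]
contact_force: [-1.9, -3.3, 4.4]
opening: 0.15
```

Call:
carry_out:
  commands:
    - [0,0,0,0,0,0]
    - [0,0,0,0,0,0]
    - [0,0,0,0,0,0]
    - [0,0,0,0,0,0]
    - [0,0,0,0,0,0]
    - [0,0,0,0,0,0]
    - [0,0,0,0,0,0]
  fingers: 0

```text
clock: 12.45
tool_pos: [0.53, 0.1812, 0.1087]
eef_rot: [0.935, 0.354, 0.0, -0.0]
contact_force: [-0.6, -0.4, 0.1]
opening: 0.761
```

Call:
carry_out:
  commands:
    - [0,0,-0.02,0,0,0]
    - [0,0,-0.05,0,0,0]
    - [0,0,-0.1,0,0,0]
    - [0,0,-0.14,0,0,0]
    - [0,0,-0.14,0,0,0]
    - [0,0,-0.14,0,0,0]

```text
clock: 13.05
tool_pos: [0.5301, 0.1814, 0.2493]
eef_rot: [0.935, 0.354, 0.001, -0.0]
contact_force: [-0.9, -1.0, -1.3]
opening: 1.005
```

Run:
```python
from arc import *
st=r.get_state();print(st["contact_force"].round(1),st["opening"],st["clock"],st["tool_pos"].round(4))
d=r.snapshot("wrist");cv2.imwrite("pics/w6.png",d["img"]);T=wristT(d,st)
for l in["carousel_bar","carousel","holdarm_hinge","holdarm_knob"]:
    print(l,[(np.round(x["xyz"],4).tolist(),round(x["p"],2)) for x in r.spot_point(d,l)][:2])
d=r.snapshot("scene");u,v=proj(d,[.53,.18,.1])[0].astype(int)
cv2.imwrite("pics/s5.png",cv2.resize(d["img"][v-50:v+50,u-65:u+75],None,fx=5,fy=5,interpolation=cv2.INTER_CUBIC))
for l in["carousel_bar","carousel","holdarm_hinge","holdarm_knob"]:
    print(l,[(np.round(x["xyz"],4).tolist(),round(x["p"],2)) for x in r.spot_point(d,l)][:2])
```

```text
[-0.9 -1.  -1.3] 1.0046329372181042 13.05 [0.5301 0.1814 0.2493]
carousel_bar [([0.5301, 0.1794, 0.1263], 0.95)]
carousel [([0.533, 0.1804, 0.0554], 0.74), ([0.7976, -0.2233, 0.0041], 0.74)]
holdarm_hinge [([0.5862, 0.2641, 0.1165], 0.82)]
holdarm_knob [([0.4647, 0.3161, 0.1122], 0.94)]
carousel_bar [([0.7971, -0.2237, 0.0711], 0.92), ([0.5353, 0.1771, 0.1263], 0.79)]
carousel [([0.2298, -0.2552, 0.0008], 0.96), ([0.7942, -0.224, -0.0018], 0.85)]
holdarm_hinge [([0.5844, 0.2651, 0.1147], 0.67), ([0.7497, -0.0374, -0.0027], 0.42)]
holdarm_knob [([0.4619, 0.3239, 0.1135], 0.91)]
```

View pics/s5.png

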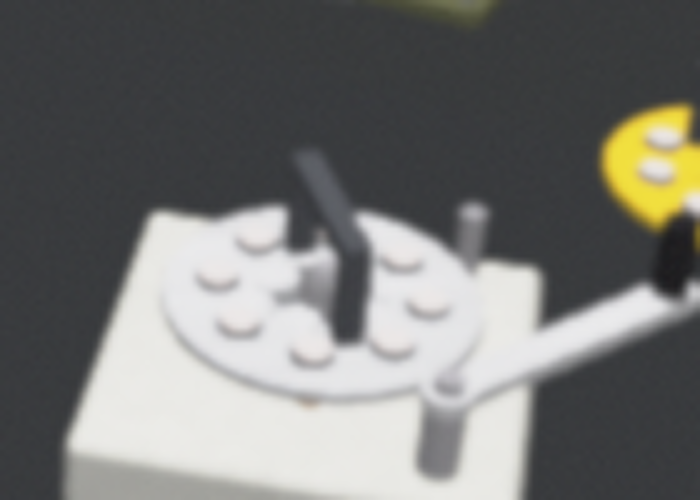

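View pics/w6.png

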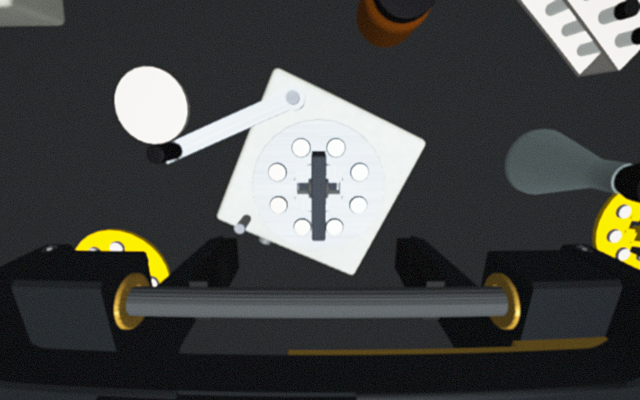

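The carousel is home: the network puts the bar at z≈0.126, which is the seated height. Next I'll push the knob in from its far (+y) side with shut fingers.

Run:
```python
from h import *
plan([.455,.36,.22],0)
```

```text
jaw now -48.55 tilt [-6.e-04 -3.e-04 -1.e+00] move [[0.0624, -0.1837, 0.0283], [-0.02, 0.03, -48.55]]
```

Call:
carry_out:
  commands:
    - [0.0625,-0.184,0.028,0,0,-48.5]
    - [0.0625,-0.184,0.028,0,0,-48.5]
    - [0.0625,-0.184,0.028,0,0,-48.5]
    - [0.0625,-0.184,0.028,0,0,-48.5]
    - [0.0625,-0.184,0.028,0,0,-48.5]
    - [0.0625,-0.184,0.028,0,0,-48.5]
    - [0.0625,-0.184,0.028,0,0,-48.5]
    - [0.0625,-0.184,0.028,0,0,-48.5]
    - [0.0625,-0.184,0.028,0,0,-48.5]
  fingers: 255

```text
clock: 14.45
tool_pos: [0.4552, 0.36, 0.2207]
eef_rot: [0.708, 0.706, 0.0, 0.0]
contact_force: [0.4, -0.4, -0.5]
opening: 0.204
```

Run:
```python
from h import *
plan([.455,.36,.105],0)
s=r.get_state();print(s["opening"],s["contact_force"],s["q"].round(2))
d=r.snapshot("wrist");cv2.imwrite("pics/w7.png",d["img"])
```

```text
jaw now -0.19 tilt [ 2.e-04 -1.e-04 -1.e+00] move [[0.0, -0.0003, 0.1157], [0.01, 0.01, -0.19]]
0.20394875137550583 [ 0.3878577  -0.38874023 -0.51357123] [-0.87  0.66  0.2   1.74 -0.18  0.76 -0.58]
```

View pics/w7.png

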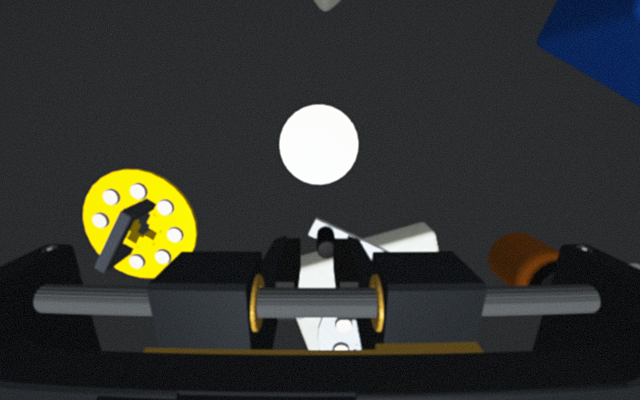

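Call:
carry_out:
  commands:
    - [0,0,0.04,0,0,0]
    - [0,0,0.08,0,0,0]
    - [0,0,0.105,0,0,0]
    - [0,0,0.115,0,0,0]
    - [0,0,0.115,0,0,0]
    - [0,0,0.115,0,0,0]

```text
clock: 15.1
tool_pos: [0.4558, 0.3608, 0.1068]
eef_rot: [0.708, 0.707, 0.001, 0.0]
contact_force: [0.1, -0.6, 0.0]
opening: 0.008
```

Call:
carry_out:
  commands:
    - [-0.01,0,0,0,0,0]
    - [-0.02,0,0,0,0,0]
    - [-0.03,0,0,0,0,0]
    - [-0.04,0,0,0,0,0]
    - [-0.05,0,0,0,0,0]
    - [-0.06,0,0,0,0,0]
    - [-0.06,0,0,0,0,0]

```text
clock: 15.8
tool_pos: [0.4548, 0.2978, 0.1057]
eef_rot: [0.708, 0.706, -0.001, 0.0]
contact_force: [-0.4, -0.6, -1.0]
opening: 0.002
```

Run:
```python
from h import *
s=r.get_state();print(s["opening"],s["contact_force"],s["tool_pos"])
d=r.snapshot("scene");u,v=proj(d,[.5,.24,.1])[0].astype(int)
cv2.imwrite("pics/s6.png",cv2.resize(d["img"][v-60:v+60,u-85:u+85],None,fx=4,fy=4,interpolation=cv2.INTER_CUBIC))
```

```text
0.002138099063170579 [-0.38829071 -0.63938597 -0.99220808] [0.45477144 0.29776078 0.10568373]
```

View pics/s6.png

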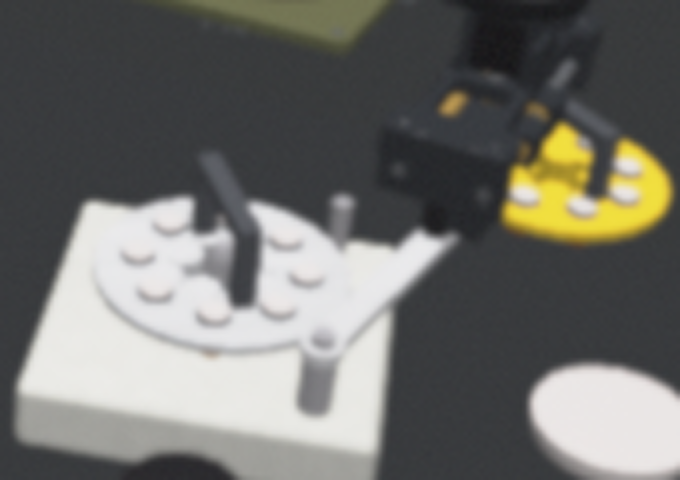

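The arm is following the push. I'll keep going and slow down near the stop.

Call:
carry_out:
  commands:
    - [-0.008,0,0,0,0,0]
    - [-0.016,0,0,0,0,0]
    - [-0.024,0,0,0,0,0]
    - [-0.032,0,0,0,0,0]
    - [-0.04,0,0,0,0,0]
    - [-0.045,0,0,0,0,0]
    - [-0.048,0,0,0,0,0]
    - [-0.048,0,0,0,0,0]

```text
clock: 16.65
tool_pos: [0.4556, 0.2517, 0.1059]
eef_rot: [0.708, 0.706, 0.0, 0.0]
contact_force: [0.2, 0.3, -0.2]
opening: 0.002
```

Call:
carry_out:
  commands:
    - [-0.002,0,0,0,0,0]
    - [-0.004,0,0,0,0,0]
    - [-0.004,0,0,0,0,0]

```text
clock: 16.95
tool_pos: [0.4552, 0.2484, 0.1058]
eef_rot: [0.707, 0.707, 0.0, 0.0]
contact_force: [0.4, 0.2, -0.9]
opening: 0.004
```

Call:
carry_out:
  commands:
    - [-0.002,0,0,0,0,0]
    - [-0.002,0,0,0,0,0]

```text
clock: 17.15
tool_pos: [0.455, 0.2463, 0.1058]
eef_rot: [0.707, 0.707, 0.0, 0.0]
contact_force: [0.5, -0.3, -0.4]
opening: 0.005
```

Call:
carry_out:
  commands:
    - [-0.002,0,0,0,0,0]
    - [-0.003,0,0,0,0,0]
    - [-0.003,0,0,0,0,0]

```text
clock: 17.45
tool_pos: [0.4549, 0.2431, 0.1057]
eef_rot: [0.707, 0.707, -0.0, 0.0]
contact_force: [0.7, 0.9, 0.5]
opening: 0.002
```

Call:
carry_out:
  commands:
    - [-0.002,0,0,0,0,0]
    - [-0.002,0,0,0,0,0]

```text
clock: 17.65
tool_pos: [0.4549, 0.241, 0.1057]
eef_rot: [0.707, 0.707, -0.0, 0.0]
contact_force: [0.5, 0.6, 0.5]
opening: 0.0
```

Call:
carry_out:
  commands:
    - [-0.002,0,0,0,0,0]
    - [-0.002,0,0,0,0,0]

```text
clock: 17.85
tool_pos: [0.4549, 0.2407, 0.1058]
eef_rot: [0.707, 0.707, 0.001, -0.001]
contact_force: [-0.1, 4.3, -1.4]
opening: 0.003
```

Run:
```python
from h import *
s=r.get_state();print(s["contact_force"],s["tool_pos"])
d=r.snapshot("top");u,v=proj(d,[.5,.2,.1])[0].astype(int)
cv2.imwrite("pics/t6.png",cv2.resize(d["img"][v-50:v+50,u-60:u+60],None,fx=6,fy=6,interpolation=cv2.INTER_CUBIC))
```

```text
[-0.07964832  4.27373673 -1.42336454] [0.45485728 0.24067006 0.10576403]
```

View pics/t6.png

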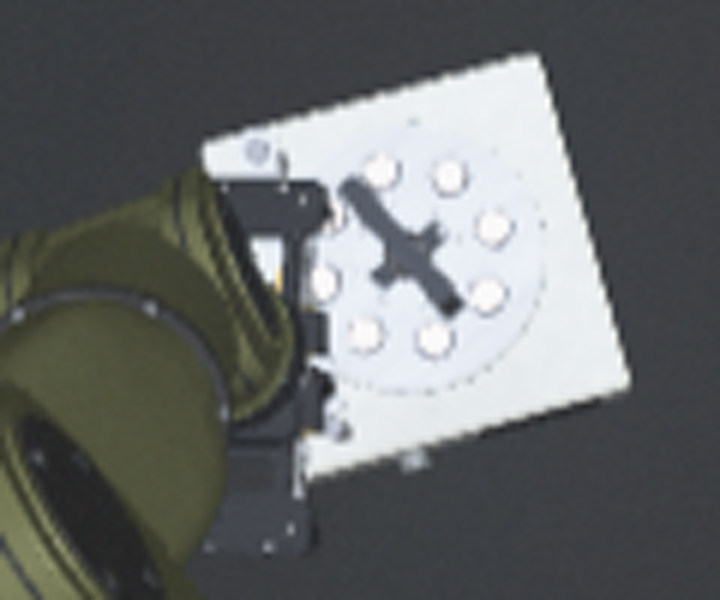

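Call:
carry_out:
  commands:
    - [-0.0015,0,0,0,0,0]
    - [-0.0025,0,0,0,0,0]
    - [-0.0025,0,0,0,0,0]

```text
clock: 18.2
tool_pos: [0.4549, 0.2405, 0.1058]
eef_rot: [0.706, 0.708, 0.002, -0.001]
contact_force: [-0.6, 10.4, -1.6]
opening: 0.002
```

Call:
carry_out:
  commands:
    - [0.004,0,0,0,0,0]
    - [0.015,0,0,0,0,0]
    - [0.05,0,0,0,0,0]
    - [0.08,0,0,0,0,0]
    - [0.08,0,-0.04,0,0,0]
    - [0.08,0,-0.09,0,0,0]
    - [0.1,0,-0.14,0,0,0]
    - [0.12,0,-0.16,0,0,0]
    - [0.12,0,-0.16,0,0,0]
    - [0.12,0,-0.16,0,0,0]

```text
clock: 19.2
tool_pos: [0.4544, 0.3563, 0.2653]
eef_rot: [0.707, 0.707, -0.001, 0.0]
contact_force: [-0.6, -0.0, -0.4]
opening: 0.006
```

Run:
```python
from h import *
s=r.get_state();print(s["contact_force"],s["tool_pos"],s["clock"])
for n in("top","scene"):
    d=r.snapshot(n);cv2.imwrite(f"pics/{n}9.png",d["img"]);u,v=proj(d,[.52,.2,.1])[0].astype(int)
    cv2.imwrite(f"pics/{n}9c.png",cv2.resize(d["img"][v-50:v+50,u-65:u+65],None,fx=6,fy=6,interpolation=cv2.INTER_CUBIC))
    for l in["carousel_bar","holdarm_hinge","holdarm_knob","drive","spare","flask","beaker","washbottle","jar","dish","wrench"]:
        print(n,l,[(np.round(x["xyz"],3).tolist(),round(x["p"],2)) for x in r.spot_point(d,l)][:3])
```

```text
[-0.6122326  -0.02924717 -0.38314786] [0.45437031 0.35627583 0.26529514] 19.2
top carousel_bar [([0.799, -0.224, 0.074], 0.94), ([0.228, -0.259, 0.074], 0.88), ([0.223, 0.302, 0.069], 0.77)]
top holdarm_hinge [([0.581, 0.263, 0.114], 0.84)]
top holdarm_knob [([0.456, 0.221, 0.114], 0.81), ([0.529, 0.18, 0.098], 0.6)]
top drive [([0.532, 0.181, 0.002], 0.73), ([0.401, -0.43, 0.001], 0.55)]
top spare [([0.613, -0.242, -0.004], 0.89)]
top flask [([0.747, -0.035, -0.002], 0.93), ([0.53, 0.178, 0.074], 0.51), ([0.46, 0.402, -0.001], 0.3)]
top beaker [([0.392, -0.344, 0.002], 0.82)]
top washbottle [([0.657, -0.414, 0.003], 0.75), ([0.734, 0.247, 0.002], 0.6)]
top jar [([0.739, 0.25, -0.001], 0.95)]
top dish [([0.458, 0.405, 0.0], 0.61)]
top wrench [([0.404, -0.427, -0.002], 0.7)]
scene carousel_bar [([0.225, 0.304, 0.069], 0.81), ([0.229, -0.256, 0.071], 0.6), ([0.533, 0.177, 0.124], 0.55)]
scene holdarm_hinge [([0.584, 0.264, 0.115], 0.8), ([0.451, 0.22, 0.112], 0.44), ([0.529, 0.178, 0.096], 0.36)]
scene holdarm_knob [([0.455, 0.222, 0.114], 0.79)]
scene drive [([0.532, 0.179, -0.002], 0.83), ([0.749, -0.042, -0.003], 0.51)]
scene spare [([0.612, -0.243, 0.001], 0.63)]
scene flask [([0.75, -0.04, -0.003], 0.6), ([0.529, 0.18, 0.077], 0.38), ([0.612, -0.239, -0.001], 0.33)]
scene beaker [([0.392, -0.342, -0.004], 0.77), ([0.532, 0.181, 0.057], 0.65), ([0.453, 0.225, 0.114], 0.24)]
scene washbottle [([0.66, -0.415, 0.003], 0.68)]
scene jar [([0.735, 0.247, -0.0], 0.65)]
scene dish [([0.46, 0.403, -0.002], 0.59)]
scene wrench [([0.399, -0.429, 0.003], 0.72), ([0.585, 0.264, 0.115], 0.63), ([0.75, -0.041, -0.003], 0.62)]
```

View pics/top9c.png

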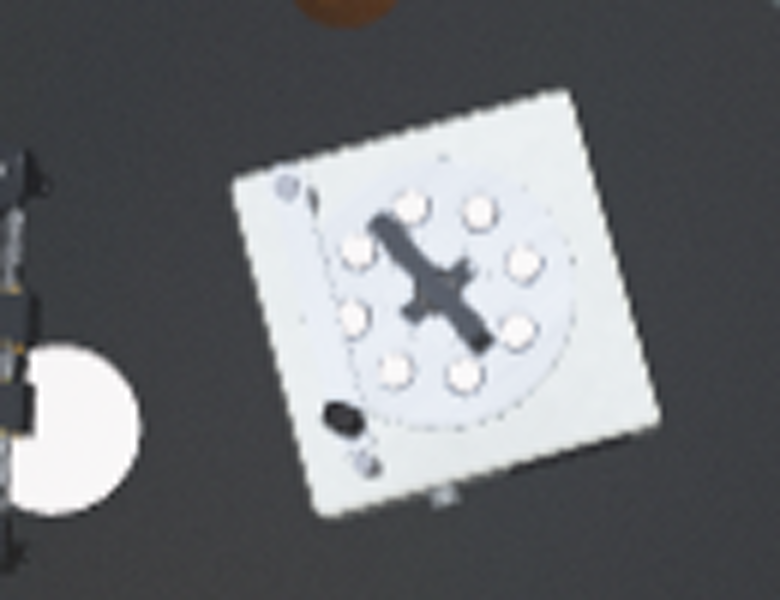

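View pics/scene9c.png

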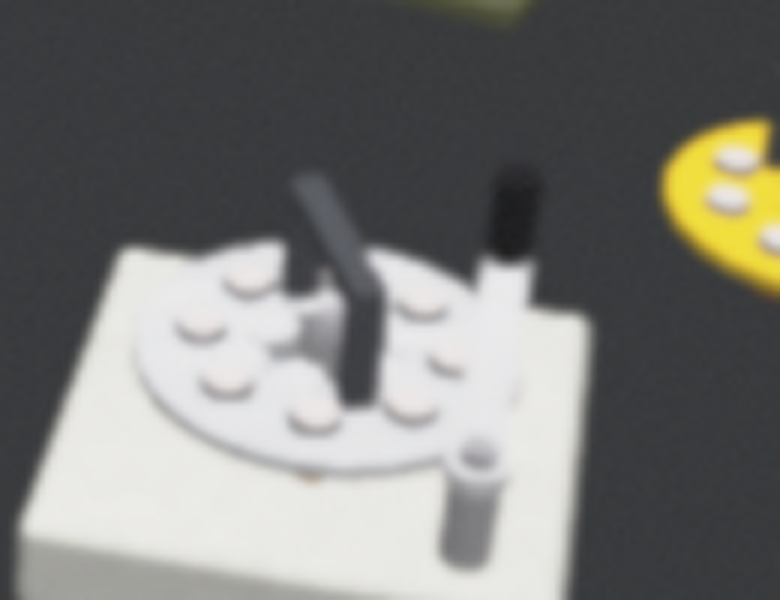

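View pics/top9.png

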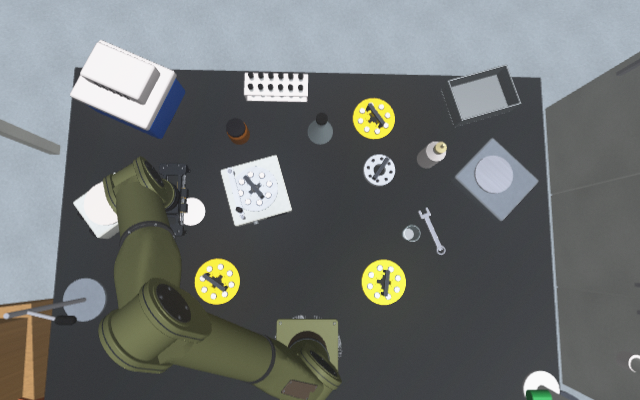

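The arm lies over the rim. The knob at (0.456, 0.222) matches the fully-in position, and the last push met a hard stop (10 N with no movement). The bystanders haven't moved and the gripper is clear.

```bash
python3 -c "
from plant import r
print(r.finish_job())"
```

```text
the job is handed in; nothing more can be done
None
```

The large aluminium carousel is on the spindle, fully home, and the hold-down arm is swung in over its rim against its stop. I handed the job in at about 20 s on the robot's clock, with the gripper raised well clear. No verdict is reported.

- **Carousel:** I picked it up by its bar and turned it about 9° so its slots met the teeth. It passed the tooth tops without resistance and made contact at the expected home height. The network then put the bar at 124–126 mm, where 126 mm is fully home. The hold-down arm also passed over the disc freely.
- **Hold-down arm:** I pushed the knob in with shut fingers. At the end the force rose to about 10 N with no further movement. The knob then read (0.456, 0.222) in the top view and (0.455, 0.222) in the scene view; I expected about (0.455, 0.224).
- **Bystanders:** all of them read where they started, to within the networks' accuracy of about 4 mm. The three yellow look-alikes were not touched.
- **Disagreements:** the networks often listed the yellow look-alikes for the carousel. In the last top picture they missed the real carousel's bar, so I relied on the picture and the scene view there. One automatic outline check, made while the carousel was over the white drive unit, gave a meaningless result, and I ignored it.

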